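# Scoop ice for the paged order

## Task

Use the scoop to put at least three ice pieces from the ice bin into the white bowl that has the yellow pager beside it, spilling none and leaving the bowls, pagers and jar where they stand. Then lay the scoop, empty, back flat in its red tray and slide the ice bin's cover fully shut. Don't touch the ice with the gripper.

Things in the scene. Friction and masses are not known exactly. Their poses are not given: they have to be found in the camera images.
- scoop: Aluminium ice scoop, loose, 0.18 kg, flat in the red tray. Origin: centre of the bowl's flat underside; x to the open nose, z up. Bowl 90 mm long (x -45 to 45), 96 wide, floor 2.5 thick (1.5 at the nose); back and side walls 42 high, sides sloping down from x 2 to 34. From the back wall a blue neck (14 wide) rises to a level handle bar: 75 mm long (x -111 to -36), 20 wide (y), 28 tall (z 90 to 118).
- scoop_grip (a point): Middle of the scoop's handle bar: (-73.5, 0, 104) mm in the scoop's frame; same axes. Grip it from above across the 20 mm width.
- rest: Red plastic tray where the scoop belongs, fixed, outside 210 mm (x) by 140 mm (y), walls 14 mm high and 4 mm thick, floor 4 mm thick. Origin: centre of its underside.
- bin: Ice bin, fixed. Open black well 270 mm (x) by 126 (y), rim 62 high, walls and floor 5 thick (inside 260 x 116). Origin: centre of the well's underside; x, the long axis, points to the robot's left, +y to the robot. At the start the ice lies at x -5 to 129 and the -x end is free. Behind the well (y -63 to -193) is a closed deck 62 mm high.
- cover (a joint): The bin's grey sliding cover, 266 x 128 mm, 6 thick, underside 63.5 mm above the counter: 0 m = fully shut over the well, 0.145 m = fully back over the deck (slides along the bin's -y). It starts almost fully open, clear of the well; moves with about 2 N and stays where it is left.
- cover_handle (a point): Top centre of the red upright ridge on the cover (150 mm along bin x, 14 thick along bin y, 30 tall, top 99.5 mm above the counter), 12 mm from the cover's robot-side edge. Moves with the cover: at joint value q it lies at (0, 52 mm - q) in the bin's x, y.
- ice0: Pale blue ice piece, a slippery chunk: 34 mm cube with broad 10 mm bevelled edges, 28 g, friction about 0.15. Origin: its centre.
- ice1: Pale blue ice piece, a slippery chunk: 34 mm cube with broad 10 mm bevelled edges, 28 g, friction about 0.15. Origin: its centre.
- ice2: Pale blue ice piece, a slippery chunk: 34 mm cube with broad 10 mm bevelled edges, 28 g, friction about 0.15. Origin: its centre.
- ice3: Pale blue ice piece, a slippery chunk: 34 mm cube with broad 10 mm bevelled edges, 28 g, friction about 0.15. Origin: its centre.
- ice4: Pale blue ice piece, a slippery chunk: 34 mm cube with broad 10 mm bevelled edges, 28 g, friction about 0.15. Origin: its centre.
- ice5: Pale blue ice piece, a slippery chunk: 34 mm cube with broad 10 mm bevelled edges, 28 g, friction about 0.15. Origin: its centre.
- bowl_near: White bowl, loose, 0.45 kg, round, rim 150 mm across and 72 mm high, wall 4 mm. Origin: centre of its underside. It stands nearer to the robot than the other bowl.
- bowl_far: White bowl like bowl_near, standing farther from the robot.
- pager_yellow: Yellow guest pager, 75 x 75 x 20 mm, loose; it stands about 135 mm (centre to centre) to the left (+y) of the bowl to be filled. Origin: centre of its underside.
- pager_black: Black guest pager, same size, beside the other bowl.
- sugar_jar: Amber jar, 68 mm across, 110 mm high, loose, a bystander. Origin: centre of its underside.

How it is judged:
By the outcome, as a careful person would: the job done as asked, in the order asked, and still so for the second after the job is handed in, with the robot touching nothing.
It also fails if it takes over 67 s, if anything falls off the work surface, if the arm or the gripper's body presses on something with over 40 N, if the wrist force passes 120 N, or if a joint passes its speed limit or range.

## Robot

A 6-joint arm with a two-finger parallel gripper is mounted at the origin on the work surface. World frame = base frame: x ahead of the robot, y to its left, z up, the work surface at z = 0. Lengths are in m, angles in rad, forces in N, time in s.
With the tool pointing down it reaches from about 0.35 to 0.975 m from the base axis. Payload 4.9 kg.
Tool frame: the origin (TCP) lies midway between the tips of the shut fingers; the grasp point (between the pads) lies 19 mm behind it (manip.hold_point_z is the distance from the TCP to the grasp point, in m); z points along the fingers, y is the line along which they close (so a half turn about z gives the same grasp; the last joint's range is limited). The gripper opens to 85 mm and grips with 20 to 120 N. Pads are 22 mm wide; open, the fingers measure 114 mm over their backs; the gripper's body (76 mm by 85 mm) begins 54 mm behind the grasp point. The pads swing forward as they close: fully open they stand 13 mm farther back than shut.
Start: joints at [1.074, 0.053, 1.613, -0, 1.476, -0.119], TCP at [0.231, 0.581, 0.231] pointing down, gripper open.
Joint ranges: [-3.01, 3.01], [-1.01, 2.22], [0.06, 2.58], [-1.02, 4.17], [0.09, 2.62], [-3.14, 3.14]. Speed limits (rad/s): [2.57, 2.57, 3.14, 3.14, 3.14, 3.14].

## Interface

Orientations are given as a unit quaternion [w, x, y, z].
In Python, from plant import manip gives the robot as it stands. The module is installed in compiled form; this text tells all that it offers.
- The arm moves only by the shell command python3 -m jog 'ROWS' [OPENING]. ROWS is JSON, one flat list of numbers, 6 for each row, row after row: the shift along the tool's x, y, z in units of 0.1 m (1.0 is 0.1 m), then the turn, a rotation vector about the tool's x, y, z in units of 180 degrees (1.0 is 180 degrees). A call has 1 to 8 rows; each row is the pose to reach, as a shift and turn from the pose commanded when the call began, along the tool's axes at that moment, turning the shorter way round; what a row does not reach only later rows make up. A row lasts 1/8 s, in which the tool goes at most 62.5 mm and 10.7 degrees, less where a joint would pass 70% of its speed; a pose out of reach is approached as far as the arm can. A call with a number of a shift or a turn outside -1 to 1 is refused whole. A call with a gripper value outside its range is refused whole. OPENING is the finger opening in mm, from 0 to 85.4, set as the call begins (- or left out, the last holds). The fingers move at their own pace and stop on an object; the grip force is fixed at half the most. Time passes only in rows, so rows that repeat a pose let the fingers close. It gives the time, the measured TCP pose, the force, the opening and the grip force at its end, in the units of the state.
- manip.state(): the state, without advancing time (a new reading comes with each control period).
- manip.grab_frame(name): name is "scene" or "top" or "wrist"; returns a dict with "img" (480x640x3 uint8, blue, green, red), "z_map" (480x640 float32, m along the optical axis (not along the pixel's ray), 0 where there is no reading), "fx", "fy", "cx", "cy" (pixels), "distortion" ([k1, k2, p1, p2, k3] as OpenCV has them; the pictures are not rectified), "xyz" and "attitude" of the camera in the world; the wrist camera has in their place "T_tool_cam" (4x4, takes a point from camera to tool coordinates, whose origin is the TCP and whose axes are the flange's). Camera axes: x right, y up, looking along -z (the intrinsics and any distortion apply to the point x, -y, -z); pixel columns grow to the right and rows downward; lengths in m; the calibration is good to about 2 mm. A picture is of the moment at which its call begins: read the wrist's pose just before it.
- manip.job_done(): hands the job in; it is judged then, once.
The state is a dict: "time": time; "joint_pos": joint angles; "joint_vel": joint speeds; "joint_efforts": joint torques, N m; "tool_pos": TCP position; "tool_rot": TCP orientation; "contact_force": force on the tool from outside, world axes, zero at the start; "ft_torque": the same for the moment, N m; "gripper_width": opening from 0.0 (shut) to 1.0 (fully open); "grasp_force": force on a finger pad.
Only numpy, scipy, OpenCV 4.12 (cv2) and the standard library are available. Lean on these libraries where they do the work, as an engineer would, in place of code of your own. Each camera call takes 0.05 s, during which the arm holds its last target. There are 200 camera calls.

## Working session

There is one attempt and no reset: what is moved stays moved. The work goes in short steps, Python scripts to look and compute and a shell command to move; the robot and the scene stay as the last step left them, time stands still between calls to the robot, and variables do not carry over. Pictures are saved under pics/ and viewed, at most 12 in all, crops included, and the job is handed in when it is done.

```bash
mkdir -p pics
cat > h.py <<'E'
import numpy as np, cv2, json
from scipy.spatial.transform import Rotation as R
from plant import manip
def rot(q): return R.from_quat([q[1],q[2],q[3],q[0]])
def grab(name,fn=None):
    s=manip.state(); f=manip.grab_frame(name)
    if name=="wrist":
        T=np.array(f["T_tool_cam"]); Rt=rot(s["tool_rot"]).as_matrix()
        f["R"]=Rt@T[:3,:3]; f["t"]=Rt@T[:3,3]+np.array(s["tool_pos"])
    else:
        f["R"]=rot(f["attitude"]).as_matrix(); f["t"]=np.array(f["xyz"])
    if fn: cv2.imwrite("pics/"+fn,f["img"])
    np.savez("last_"+name,img=f["img"],z=f["z_map"],R=f["R"],t=f["t"],K=[f["fx"],f["fy"],f["cx"],f["cy"]],d=f["distortion"])
    return f
def load(name): return np.load("last_"+name+".npz")
def cloud(L):
    fx,fy,cx,cy=L["K"]; K=np.array([[fx,0,cx],[0,fy,cy],[0,0,1]])
    u,v=np.meshgrid(np.arange(640.),np.arange(480.))
    p=cv2.undistortPoints(np.stack([u.ravel(),v.ravel()],1)[:,None],K,L["d"])[:,0].reshape(480,640,2)
    z=L["z"]; P=np.stack([p[...,0]*z,-p[...,1]*z,-z],-1)
    W=P@L["R"].T+L["t"]; W[z==0]=np.nan
    return W
def ray(L,u,v,h):
    "point on the pixel's ray at world height h"
    fx,fy,cx,cy=L["K"]; K=np.array([[fx,0,cx],[0,fy,cy],[0,0,1]])
    p=cv2.undistortPoints(np.array([[[u,v]]],float),K,L["d"])[0,0]
    d=L["R"]@np.array([p[0],-p[1],-1]); return L["t"]+d*(h-L["t"][2])/d[2]
def rel(pos,Rm,base=None):
    "row (shift 0.1m, turn /pi) from the present/base pose"
    s=manip.state()
    p0,R0=base if base else (np.array(s["tool_pos"]),rot(s["tool_rot"]))
    return np.round(np.r_[R0.inv().apply(np.array(pos)-p0)/0.1,(R0.inv()*Rm).as_rotvec()/np.pi],3)
E
python3 - <<'E'
from h import *
np.set_printoptions(precision=4,suppress=True)
for n in("top","scene"):
    f=grab(n,n+"1.png"); print(n,f["t"],f["fx"],f["distortion"])
s=manip.state(); print(s)
E
```

```text
top [ 0.3739 -0.0001  1.1791] 486.089664449358 [-0.0305  0.      0.      0.      0.    ]
scene [1.1794 0.4304 0.8247] 485.6151646841055 [-0.0765  0.      0.      0.      0.    ]
{'time': 0.1, 'joint_pos': array([ 1.074 ,  0.0533,  1.6142,  0.    ,  1.476 , -0.119 ]), 'joint_vel': array([ 0.0019, -0.    , -0.0028,  0.0009,  0.0019,  0.0016]), 'joint_efforts': array([  0.0006, -39.4901, -37.1363,  -0.0001,   0.0039,   0.    ]), 'tool_pos': array([0.2303, 0.5804, 0.2301]), 'tool_rot': array([-0.0003,  0.1878,  0.9822, -0.0009]), 'contact_force': array([ 0.2333,  0.0869, -0.1686]), 'ft_torque': array([-0.0597,  0.0013, -0.0304]), 'grasp_force': 0.0, 'gripper_width': 1.0006526313927169}
```

View pics/top1.png

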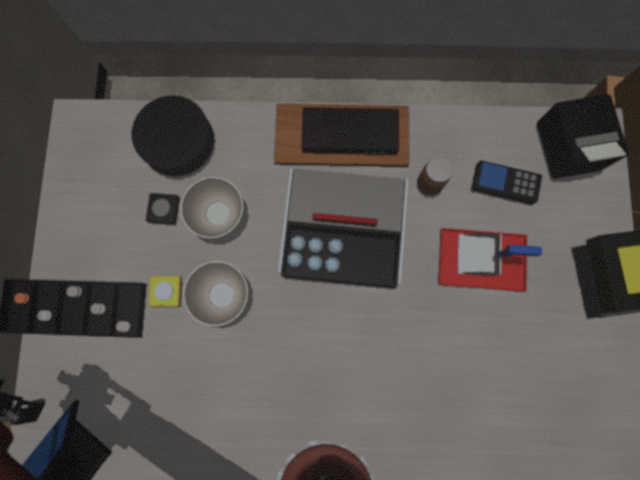

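View pics/scene1.png

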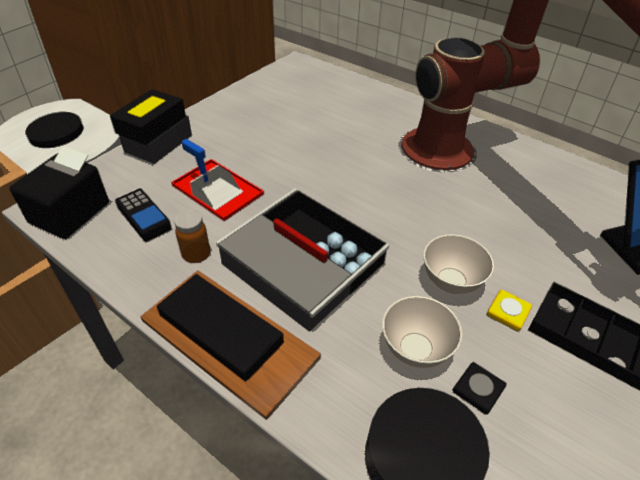

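Top view: the scoop is in the red tray (483,258), with its blue handle at (523,251) pointing right and its nose left. The bin is centred near (341,255), with ice at its left end (290-340, 237-265). The yellow pager (164,291) stands beside the near bowl (216,294), so that is the target.

```bash
python3 - <<'E'
from h import *
np.set_printoptions(precision=4,suppress=True)
L=load("top"); W=cloud(L); hsv=cv2.cvtColor(L["img"],cv2.COLOR_BGR2HSV); H,S,V=[hsv[...,i].astype(int) for i in range(3)]
u,v=np.meshgrid(np.arange(640),np.arange(480))
def box(a,b,c,d): return (u>=a)&(u<=b)&(v>=c)&(v<=d)&~np.isnan(W[...,0])
def rep(n,m):
    P=W[m]; 
    r=cv2.minAreaRect((P[:,:2]*1000).astype(np.float32)); print(n,m.sum(),"rect c",np.round(r[0],1),"sz",np.round(r[1],1),"ang",round(r[2],1),"z",np.percentile(P[:,2],[5,50,95]))
red=((H<8)|(H>172))&(S>150)&(V>60)
rep("tray",red&box(430,535,220,300)&(W[...,2]<.05))
rep("trayrim",red&box(430,535,220,300)&(W[...,2]>.009)&(W[...,2]<.05))
blue=(abs(H-112)<14)&(S>120)
rep("handle",blue&box(495,550,235,265)&(W[...,2]>.08))
rep("ridge",red&box(300,390,205,230)&(W[...,2]>.08))
rep("bin all",box(270,415,165,295)&(W[...,2]>.05)&(W[...,2]<.12))
rep("cover",box(270,415,165,295)&(W[...,2]>.066)&(W[...,2]<.08))
for n,b in(("near",(180,252,258,332)),("far",(176,248,174,244))):
    m=box(*b)&(W[...,2]>.062); rep("bowl "+n,m); 
    c,r=cv2.minEnclosingCircle((W[m][:,:2]*1000).astype(np.float32)); print(c,r)
rep("jar",box(415,455,155,198)&(W[...,2]>.09))
rep("scoopwall",box(445,503,225,285)&(W[...,2]>.03)&(W[...,2]<.08)&~blue)
rep("scoopfloor",box(445,503,225,285)&(S<60)&(V>100)&(W[...,2]<.05))
# ice
m=box(284,398,230,285)&(W[...,2]>.018)&(W[...,2]<.06)&(V>110)&(W[...,2]<.056)
n,l,st,c=cv2.connectedComponentsWithStats(m.astype(np.uint8))
for i in range(1,n):
    if st[i,4]>20: print("ice",c[i],st[i,4],np.median(W[l==i],0),W[l==i][:,2].max())
E
cat >/dev/null; python3 -c "
import cv2
i=cv2.imread('pics/top1.png')[160:310,270:560];cv2.imwrite('pics/crop1.png',cv2.resize(i,None,fx=2.7,fy=2.7,interpolation=3))"
```

```text
tray 2439 rect c [ 543.  -366.5] sz [209.5 135.8] ang 86.8 z [-0.0007  0.0033  0.0116]
trayrim 193 rect c [ 543.  -364.8] sz [206.1 135.6] ang 86.8 z [0.0094 0.0124 0.0163]
handle 243 rect c [ 550.2 -423.7] sz [69.7 16.9] ang 87.3 z [0.1171 0.1206 0.1241]
ridge 272 rect c [616.1 -27.3] sz [140.2  11. ] ang 85.7 z [0.0953 0.0985 0.1018]
bin all 7608 rect c [606.4 -27.2] sz [282.7 256.4] ang 85.6 z [0.0595 0.0683 0.0941]
cover 5336 rect c [608.2 -27.3] sz [282.1 251.6] ang 85.7 z [0.0664 0.0689 0.0724]
bowl near 569 rect c [442.8 263.9] sz [147.6 146.5] ang 48.3 z [0.0628 0.0698 0.0738]
(442.419921875, 264.39581298828125) 75.09379577636719
bowl far 535 rect c [644.1 286.3] sz [150.3 146.2] ang 46.8 z [0.063  0.0696 0.0742]
(643.8333129882812, 287.09075927734375) 75.64522552490234
jar 554 rect c [ 734.1 -241.8] sz [58.3 58.3] ang 31.0 z [0.1004 0.1087 0.1122]
scoopwall 251 rect c [ 553.9 -372.2] sz [64.5 98.8] ang 89.5 z [0.0314 0.0419 0.0558]
scoopfloor 1621 rect c [ 569.5 -352.1] sz [122.9 144.8] ang 1.3 z [-0.0022  0.0048  0.0094]
ice [297.4211 242.4035] 114 [0.5699 0.0826 0.0359] 0.04263867102050867
ice [314.7699 244.4425] 113 [0.5665 0.0401 0.0363] 0.045198891050510115
ice [334.9279 245.3964] 111 [ 0.5651 -0.0076  0.0364] 0.043584955121810376
ice [294.2759 258.6466] 116 [0.5302 0.0886 0.0367] 0.0425570736836276
ice [314.287  262.2957] 115 [0.5233 0.041  0.0358] 0.042353209658694935
ice [331.8378 263.8919] 111 [ 0.52   -0.0014  0.0361] 0.04703732544242345
```

View pics/crop1.png

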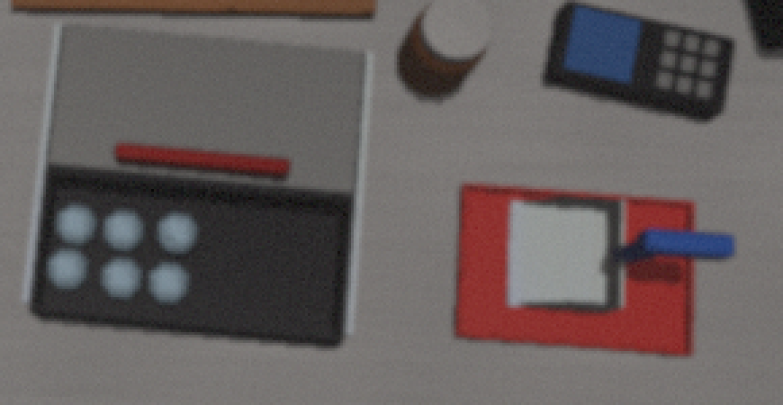

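```bash
cat >> h.py <<'E'
FLIP=R.from_euler('x',180,degrees=True)
def tool(p,at,yaw,pitch=0):
    "tool pose that puts scoop-frame point at (m) at world p; pitch>0 nose down (deg)"
    Rs=R.from_euler('ZY',[yaw,pitch],degrees=True)
    return np.array(p)+Rs.apply(np.array([-.0735,0,.085])-np.array(at)), Rs*FLIP
GRIP=(-.0735,0,.104); NOSE=(.045,0,0); ORG=(0,0,0)
def plan(targets,step=.098,base=None):
    "print rows; a leg over 0.098 m on an axis is cut into several calls"
    s=manip.state(); p0,R0=base if base else (np.array(s["tool_pos"]),rot(s["tool_rot"]))
    for p,Rm in targets:
        d=R0.inv().apply(p-p0); w=(R0.inv()*Rm).as_rotvec(); n=int(np.ceil(abs(d).max()/step)) or 1
        for i in range(n):
            pi=p0+(p-p0)/(n-i); Ri=R0*R.from_rotvec((R0.inv()*Rm).as_rotvec()/(n-i))
            row=rel(pi,Ri,(p0,R0)); k=max(np.linalg.norm(row[:3])*100/62.5,np.linalg.norm(row[3:])*180/10.7)
            print(row.tolist(),"rows>=%.1f"%k,"->",np.round(pi,3)); p0,R0=pi,Ri
    return p0,R0
BOWL=np.array([.4426,.2643,0])
E
python3 - <<'E'
from h import *
d=np.array([np.cos(np.radians(65)),np.sin(np.radians(65)),0])
N=BOWL-.025*d+[0,0,.065]
b=plan([tool(N,NOSE,65,0)])
for a in (30,60): 
    p,r=tool(N,NOSE,65,a); print(a,rel(p,r,b),p)
E
```

```text
[-0.764, -0.897, 0.202, -0.0, 0.0, 0.13] rows>=2.2 -> [0.268 0.469 0.21 ]
[-1.057, -0.521, 0.201, -0.0, 0.0, 0.13] rows>=2.2 -> [0.306 0.357 0.19 ]
[-1.177, -0.059, 0.201, -0.0, 0.0, 0.13] rows>=2.2 -> [0.344 0.246 0.17 ]
[-1.104, 0.412, 0.2, -0.0, 0.0, 0.13] rows>=2.2 -> [0.382 0.134 0.15 ]
30 [ 0.584  0.    -0.479  0.    -0.167  0.   ] [0.40662504 0.18715145 0.19786216]
60 [ 1.329  0.    -0.601  0.    -0.333  0.   ] [0.43810425 0.25465884 0.21012401]
```

Run:
```python
from h import *
b=plan([(np.array([.41,.24,.26]),R.from_euler('Z',65,degrees=True)*FLIP)],step=.09)
```

```text
[-0.732, -0.625, -0.074, -0.0, 0.0, 0.13] rows>=2.2 -> [0.275 0.495 0.238]
[-0.919, -0.284, -0.074, -0.0, 0.0, 0.13] rows>=2.2 -> [0.32  0.41  0.245]
[-0.957, 0.103, -0.074, -0.0, 0.0, 0.13] rows>=2.2 -> [0.365 0.325 0.253]
[-0.838, 0.474, -0.075, -0.0, 0.0, 0.13] rows>=2.2 -> [0.41 0.24 0.26]
```

```bash
A=0.13
python3 -m jog '[-0.73,-0.62,-0.07,0,0,0.13,-0.73,-0.62,-0.07,0,0,0.13]' >/dev/null
python3 -m jog '[-0.92,-0.28,-0.07,0,0,0.13,-0.92,-0.28,-0.07,0,0,0.13]' >/dev/null
python3 -m jog '[-0.96,0.1,-0.07,0,0,0.13,-0.96,0.1,-0.07,0,0,0.13]' >/dev/null
python3 -m jog '[-0.84,0.47,-0.07,0,0,0.13,-0.84,0.47,-0.07,0,0,0.13,-0.84,0.47,-0.07,0,0,0.13]'
python3 -m jog '[0.2,0,0,0,-0.33,0,0.2,0,0,0,-0.33,0,0.2,0,0,0,-0.33,0,0.2,0,0,0,-0.33,0,0.2,0,0,0,-0.33,0,0.2,0,0,0,-0.33,0,0.2,0,0,0,-0.33,0]'
python3 - <<'E'
from h import *
np.set_printoptions(precision=4,suppress=True)
s=manip.state(); print(s["time"],s["joint_pos"],s["tool_pos"],rot(s["tool_rot"]).as_matrix()[:,2],rot(s["tool_rot"]).as_matrix()[:,0])
E
```

```text
time: 1.23
tool_pos: [0.4271, 0.2483, 0.2591]
tool_rot: [0.0, 0.818, 0.575, -0.0]
contact_force: [-0.8, 0.0, 0.3]
gripper_width: 1.003
grasp_force: 0.0
time: 2.1
tool_pos: [0.4319, 0.2698, 0.2565]
tool_rot: [0.286, 0.707, 0.503, -0.406]
contact_force: [0.5, -0.5, -0.1]
gripper_width: 0.994
grasp_force: 0.0
2.1 [ 0.6663  0.3394  1.4786 -0.6039  2.1925  0.874 ] [0.4319 0.2698 0.2565] [-0.2874 -0.8131 -0.5062] [ 0.1646  0.4787 -0.8624]
```

Run:
```python
from h import *
b=plan([(np.array([.55,-.424,.20]),R.from_euler('Z',87.2,degrees=True)*FLIP)],step=.12)
```

```text
[-0.528, 0.683, 1.118, -0.01, 0.066, -0.017] rows>=2.3 -> [0.456 0.131 0.245]
[-0.781, 0.616, 1.002, -0.01, 0.066, -0.017] rows>=2.3 -> [ 0.479 -0.008  0.234]
[-1.002, 0.541, 0.835, -0.01, 0.066, -0.017] rows>=2.3 -> [ 0.503 -0.146  0.223]
[-1.179, 0.462, 0.625, -0.01, 0.066, -0.017] rows>=2.3 -> [ 0.526 -0.285  0.211]
[-1.305, 0.381, 0.38, -0.01, 0.066, -0.017] rows>=2.3 -> [ 0.55  -0.424  0.2  ]
```

Run:
```python
from h import *
b=plan([(np.array([.55,-.424,.20]),R.from_euler('Z',87.2,degrees=True)*FLIP)],step=.085)
```

```text
[-0.377, 0.488, 0.798, -0.007, 0.047, -0.012] rows>=1.6 -> [0.449 0.171 0.248]
[-0.508, 0.454, 0.743, -0.007, 0.047, -0.012] rows>=1.6 -> [0.466 0.072 0.24 ]
[-0.629, 0.418, 0.669, -0.007, 0.047, -0.012] rows>=1.6 -> [ 0.483 -0.028  0.232]
[-0.736, 0.379, 0.577, -0.007, 0.047, -0.012] rows>=1.6 -> [ 0.499 -0.127  0.224]
[-0.826, 0.338, 0.469, -0.007, 0.047, -0.012] rows>=1.6 -> [ 0.516 -0.226  0.216]
[-0.899, 0.297, 0.349, -0.007, 0.047, -0.012] rows>=1.6 -> [ 0.533 -0.325  0.208]
[-0.951, 0.256, 0.218, -0.007, 0.047, -0.012] rows>=1.6 -> [ 0.55  -0.424  0.2  ]
```

```bash
python3 -m jog '[-0.38,0.49,0.8,-0.007,0.047,-0.012,-0.38,0.49,0.8,-0.007,0.047,-0.012]' 50 >/dev/null
python3 -m jog '[-0.51,0.45,0.74,-0.007,0.047,-0.012,-0.51,0.45,0.74,-0.007,0.047,-0.012]' >/dev/null
python3 -m jog '[-0.63,0.42,0.67,-0.007,0.047,-0.012,-0.63,0.42,0.67,-0.007,0.047,-0.012]' >/dev/null
python3 -m jog '[-0.74,0.38,0.58,-0.007,0.047,-0.012,-0.74,0.38,0.58,-0.007,0.047,-0.012]' >/dev/null
python3 -m jog '[-0.83,0.34,0.47,-0.007,0.047,-0.012,-0.83,0.34,0.47,-0.007,0.047,-0.012]' >/dev/null
python3 -m jog '[-0.9,0.3,0.35,-0.007,0.047,-0.012,-0.9,0.3,0.35,-0.007,0.047,-0.012]' >/dev/null
python3 -m jog '[-0.95,0.26,0.22,-0.007,0.047,-0.012,-0.95,0.26,0.22,-0.007,0.047,-0.012,-0.95,0.26,0.22,-0.007,0.047,-0.012,-0.95,0.26,0.22,-0.007,0.047,-0.012]'
python3 - <<'E'
from h import *
np.set_printoptions(precision=4,suppress=True)
s=manip.state(); print(s["time"],s["joint_pos"],s["tool_pos"],rot(s["tool_rot"]).as_matrix()[:,0])
f=grab("wrist","wrist1.png"); L=load("wrist"); W=cloud(L); print(f["t"])
hsv=cv2.cvtColor(L["img"],cv2.COLOR_BGR2HSV); H,S,V=[hsv[...,i].astype(int) for i in range(3)]
def rep(n,m):
    P=W[m]; 
    if len(P)<20: print(n,len(P));return
    r=cv2.minAreaRect((P[:,:2]*1000).astype(np.float32)); print(n,m.sum(),np.round(r[0],1),np.round(r[1],1),round(r[2],1),"z",np.percentile(P[:,2],[5,50,95]))
rep("handle top",(abs(H-112)<14)&(S>110)&(W[...,2]>.112)&(W[...,2]<.13))
red=((H<8)|(H>172))&(S>150); rep("tray",red&(W[...,2]<.03))
rep("wall",(W[...,2]>.036)&(W[...,2]<.056)&(S<90))
E
```

```text
time: 4.1
tool_pos: [0.5512, -0.4256, 0.2026]
tool_rot: [0.0, 0.724, 0.69, 0.003]
contact_force: [0.3, -0.3, -1.8]
gripper_width: 0.584
grasp_force: 0.0
4.1 [-0.7667  0.2335  1.462   0.0062  1.4449 -0.7195] [ 0.5512 -0.4256  0.2026] [0.0479 0.9988 0.0038]
[ 0.5546 -0.3617  0.3447]
handle top 3299 [ 550.6 -427.1] [73. 19.] 87.7 z [0.1185 0.1208 0.1221]
tray 23578 [ 541.3 -368.5] [209.4 142.3] 86.5 z [0.0021 0.0035 0.0134]
wall 5269 [ 598.1 -460.2] [450.8 273.6] 16.0 z [0.0363 0.0404 0.0533]
```

View pics/wrist1.png

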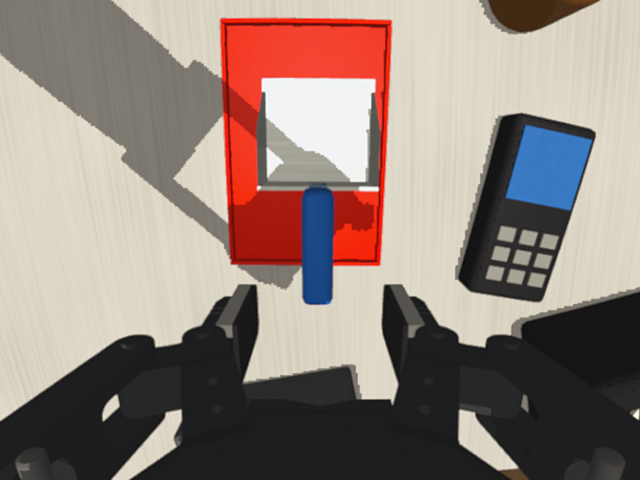

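Wrist view: the handle runs from (317,188) to (317,303), centred between the fingers. Descending to grip.

```bash
python3 -m jog '[0,-0.005,0.6,0,0,0,0,-0.005,0.6,0,0,0]' >/dev/null
python3 -m jog '[0,0,0.535,0,0,0,0,0,0.535,0,0,0,0,0,0.535,0,0,0]'
python3 -m jog '[0,0,0,0,0,0,0,0,0,0,0,0,0,0,0,0,0,0,0,0,0,0,0,0,0,0,0,0,0,0,0,0,0,0,0,0]' 0
python3 - <<'E'
from h import *
np.set_printoptions(precision=4,suppress=True)
s=manip.state(); print(s["tool_pos"],rot(s["tool_rot"]).as_matrix()[:,0],s["gripper_width"])
E
```

```text
time: 4.78
tool_pos: [0.552, -0.4263, 0.091]
tool_rot: [0.001, 0.724, 0.69, 0.003]
contact_force: [0.4, -1.2, 0.3]
gripper_width: 0.582
grasp_force: 0.0
time: 5.52
tool_pos: [0.5521, -0.4274, 0.0912]
tool_rot: [0.002, 0.724, 0.69, 0.003]
contact_force: [0.9, -1.1, 6.4]
gripper_width: 0.225
grasp_force: 59.3
[ 0.5521 -0.4274  0.0912] [0.0485 0.9988 0.0009] 0.22521327572562608
```

```bash
sed -i 's/-.0735,0,.085\]/-.0735,0,.0872]/' h.py
cat >> h.py <<'E'
BIN=np.array([.5416,-.0223,0]); BYAW=85.7
def binw(x,y,z): return BIN+R.from_euler('z',BYAW,degrees=True).apply([x,y,z])
E
python3 - <<'E'
from h import *
s=manip.state(); b=(np.array(s["tool_pos"])+[0,0,.09],rot(s["tool_rot"]))
plan([tool(binw(-.078,0,.10),ORG,85.7)],base=b,step=.0955)
E
python3 -m jog '[0,0,-0.3,0,0,0,0,0,-0.9,0,0,0,0,0,-0.9,0,0,0]'
```

```text
[0.842, -0.114, -0.02, 0.001, -0.0, 0.003] rows>=1.4 -> [ 0.545 -0.343  0.183]
[0.841, -0.121, -0.02, 0.001, -0.0, 0.003] rows>=1.4 -> [ 0.538 -0.258  0.185]
[0.84, -0.129, -0.02, 0.001, -0.0, 0.003] rows>=1.4 -> [ 0.53  -0.173  0.187]
time: 5.9
tool_pos: [0.5533, -0.4289, 0.1858]
tool_rot: [0.006, 0.724, 0.69, 0.003]
contact_force: [0.9, -1.1, -1.2]
gripper_width: 0.219
grasp_force: 59.1
```

```bash
python3 -m jog '[0.84,-0.11,-0.02,0,0,0.003,0.84,-0.11,-0.02,0,0,0.003]' >/dev/null
python3 -m jog '[0.84,-0.12,-0.02,0,0,0.003,0.84,-0.12,-0.02,0,0,0.003]' >/dev/null
python3 -m jog '[0.84,-0.13,-0.02,0,0,0.003,0.84,-0.13,-0.02,0,0,0.003,0.84,-0.13,-0.02,0,0,0.003]'
python3 - <<'E'
from h import *
np.set_printoptions(precision=4,suppress=True)
s=manip.state(); print(s["tool_pos"],rot(s["tool_rot"]).as_matrix()[:,0])
f=grab("wrist","wrist2.png")
E
```

```text
time: 6.78
tool_pos: [0.5291, -0.1719, 0.1846]
tool_rot: [-0.0, 0.733, 0.68, 0.002]
contact_force: [0.1, 0.1, -2.1]
gripper_width: 0.222
grasp_force: 59.4
[ 0.5291 -0.1719  0.1846] [0.0746 0.9972 0.0034]
```

View pics/wrist2.png

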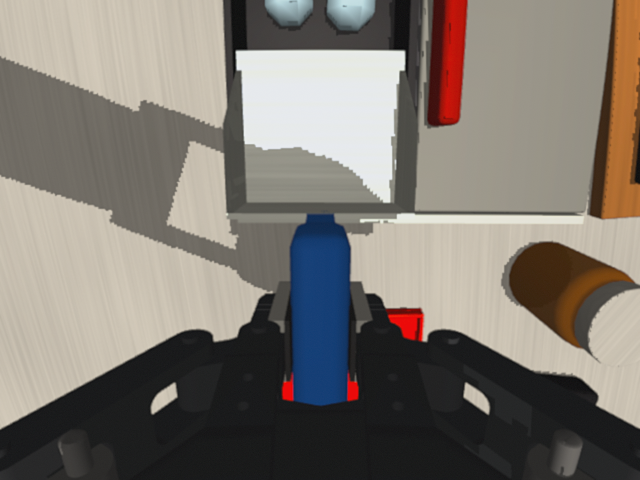

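Run:
```python
from h import *
np.set_printoptions(precision=1,suppress=True,linewidth=150)
L=load("wrist"); W=cloud(L)
Rb=R.from_euler('z',BYAW,degrees=True).as_matrix()
B=(W-BIN)@Rb*1000   # bin frame mm
for v in (10,30):
    for u in list(range(216,246,2))+list(range(398,432,2)): print(v,u,B[v,u],L["img"][v,u])
# nose floor row & scoop walls
m=(B[...,2]>95)&(B[...,2]<125)
m[:, :200]=0; m[:,440:]=0; m[215:]=0
P=B[m]; r=cv2.minAreaRect(P[:,:2].astype(np.float32)); print("scoop floor",r,np.median(P,0))
m=(B[...,2]>130)&(B[...,2]<150); m[:,:200]=0;m[:,440:]=0;m[215:]=0
P=B[m]; r=cv2.minAreaRect(P[:,:2].astype(np.float32)); print("scoop wall",r,P.min(0),P.max(0))
# nose z vs back z
for v in(60,100,150,195): print(v,B[v,250:400:30])
```

```text
10 216 [16.  82.4  0.4] [182 197 206]
10 218 [16.4 81.1 -0.9] [178 193 201]
10 220 [16.2 79.3 -0.3] [174 190 198]
10 222 [16.1 77.8 -0.4] [155 169 176]
10 224 [-3.3 61.8 61.9] [64 67 69]
10 226 [-3.3 60.5 61.7] [56 57 60]
10 228 [-3.4 59.2 62. ] [58 59 62]
10 230 [-3.  58.2 60.7] [46 45 47]
10 232 [-1.2 58.1 54.7] [16 16 17]
10 234 [ 0.1 57.7 50.5] [17 17 17]
10 236 [ 1.8 57.4 45. ] [17 18 18]
10 238 [ 4.5 57.8 36.1] [20 21 20]
10 240 [ 6.8 57.8 28.7] [17 16 17]
10 242 [ 9.3 57.8 20.7] [20 21 17]
10 244 [11.8 57.8 12.4] [16 18 16]
10 398 [  9.5 -58.1  20.3] [18 17 18]
10 400 [  7.5 -58.3  26.8] [18 18 19]
10 402 [  5.3 -58.3  34. ] [17 18 18]
10 404 [  3.3 -58.4  40.5] [19 20 20]
10 406 [  1.  -58.3  47.9] [18 16 15]
10 408 [ -1.  -58.2  54.5] [19 19 19]
10 410 [ -2.7 -58.3  60.2] [39 40 41]
10 412 [ -2.6 -59.7  59.9] [56 58 59]
10 414 [ -3.3 -60.5  62.1] [53 55 58]
10 416 [ -3.4 -61.7  62.5] [55 55 59]
10 418 [ -2.3 -63.8  59. ] [61 61 64]
10 420 [ -2.8 -64.7  60.8] [54 54 56]
10 422 [ -4.8 -64.4  67.3] [72 78 79]
10 424 [ -4.8 -65.6  67.5] [104 113 115]
10 426 [ -5.  -66.7  68.2] [
[... 1354 characters left out ...]
6679688), (118.53701782226562, 87.32847595214844), 89.8317642211914) [-79.    0.1  98.1]
scoop wall ((-98.01358032226562, 0.08753585815429688), (50.09598159790039, 96.66902923583984), 0.6343191266059875) [-122.8  -48.2  130. ] [-72.4  48.5 141.1]
60 [[-40.9  40.1  95.7]
 [-41.   23.   95.7]
 [-41.4   5.8  97.4]
 [-41.3 -11.3  96.7]
 [-41.2 -28.3  97.2]]
100 [[-63.2  40.5  98. ]
 [-63.1  23.4  96.1]
 [-63.2   5.9  97.1]
 [-63.2 -11.5  97. ]
 [-63.1 -28.9  97.2]]
150 [[-91.6  41.6  98.1]
 [-91.6  23.7  98.5]
 [-91.7   6.   97.8]
 [-91.7 -11.8  97.1]
 [-91.6 -29.5  98.2]]
195 [[-118.4   42.7   98.3]
 [-118.5   24.4   98. ]
 [-118.5    6.2   98.3]
 [-118.4  -12.1   98.8]
 [-118.4  -30.3   98.7]]
```

```bash
python3 -m jog '[0,0,0.4,0,0,0,0,0,0.7,0,0,0,0,0,0.85,0,0,0,0,0,0.85,0,0,0]'
python3 -m jog '[0,0,0.03,0,0,0,0,0,0.03,0,0,0,0,0,0.03,0,0,0]'
```

```text
time: 7.32
tool_pos: [0.5293, -0.1709, 0.0978]
tool_rot: [-0.003, 0.734, 0.679, 0.005]
contact_force: [2.3, 8.6, -4.8]
gripper_width: 0.228
grasp_force: 59.2
time: 7.7
tool_pos: [0.5298, -0.1709, 0.0969]
tool_rot: [-0.003, 0.734, 0.679, 0.005]
contact_force: [-0.7, 9.2, 2.8]
gripper_width: 0.224
grasp_force: 60.3
```

```bash
python3 -m jog '[0.08,0,0,0,0,0,0.08,0,0,0,0,0,0.08,0,0,0,0,0]'
python3 - <<'E'
from h import *
np.set_printoptions(precision=4,suppress=True,linewidth=150)
s=manip.state(); print(s["tool_pos"],rot(s["tool_rot"]).as_matrix())
f=grab("wrist","wrist3.png")
L=load("wrist"); W=cloud(L)
B=(W-BIN)@R.from_euler('z',BYAW,degrees=True).as_matrix()*1000
for v in range(20,216,15): print(v,B[v,250:400:48].round(1).tolist())
E
```

```text
time: 8.07
tool_pos: [0.5301, -0.1652, 0.0968]
tool_rot: [-0.0, 0.734, 0.679, 0.002]
contact_force: [-0.5, -0.0, -1.8]
gripper_width: 0.223
grasp_force: 59.5
[ 0.5301 -0.1652  0.0968] [[ 0.0773  0.997   0.0035]
 [ 0.997  -0.0773  0.0033]
 [ 0.0035  0.0033 -1.    ]]
20 [[-11.5, 39.2, 4.1], [nan, nan, nan], [-11.8, -15.6, 4.2], [-11.5, -43.2, 3.9]]
35 [[-19.9, 39.3, 5.3], [-20.0, 11.8, 4.8], [-19.8, -15.7, 3.8], [-19.6, -43.5, 3.7]]
50 [[-29.3, 38.6, 11.0], [-29.7, 11.6, 11.6], [-29.8, -15.2, 12.2], [-29.6, -42.2, 11.9]]
65 [[-37.6, 38.6, 12.9], [-37.8, 11.6, 12.5], [-38.0, -15.3, 13.1], [-37.6, -42.4, 12.2]]
80 [[-45.7, 38.9, 13.1], [-45.8, 11.8, 12.1], [-45.9, -15.4, 12.6], [-45.8, -42.6, 12.8]]
95 [[-53.7, 39.3, 12.3], [-54.0, 11.9, 12.4], [-54.0, -15.5, 11.8], [-54.0, -42.8, 13.0]]
110 [[-62.0, 39.6, 12.4], [-62.2, 12.0, 11.5], [-62.3, -15.6, 12.4], [-62.2, -43.1, 13.0]]
125 [[-70.4, 40.2, 11.2], [-70.6, 12.1, 12.1], [-70.7, -15.7, 12.1], [-70.5, -43.7, 11.6]]
140 [[-78.9, 40.4, 12.0], [-79.1, 12.2, 12.3], [-79.2, -15.8, 11.6], [-79.1, -43.8, 12.9]]
155 [[-87.5, 40.6, 12.7], [-87.7, 12.3, 12.7], [-87.8, -15.9, 12.9], [-87.7, -44.2, 12.9]]
170 [[-96.3, 41.1, 12.2], [-96.5, 12.5, 11.8], [-96.6, -16.1, 11.6], [-96.5, -44.7, 12.2]]
185 [[-105.2, 41.5, 12.3], [-105.3, 12.6, 13.2], [-105.5, -16.2, 11.8], [-105.4, -45.0, 12.6]]
200 [[-112.3, 39.5, 25.1], [-112.3, 12.0, 26.0], [-112.4, -15.3, 26.1], [-112.5, -42.9, 25.2]]
215 [[-124.9, 43.7, 5.2], [-125.4, 13.4, 3.4], [-125.5, -17.0, 3.6], [-125.6, -47.7, 3.1]]
```

View pics/wrist3.png

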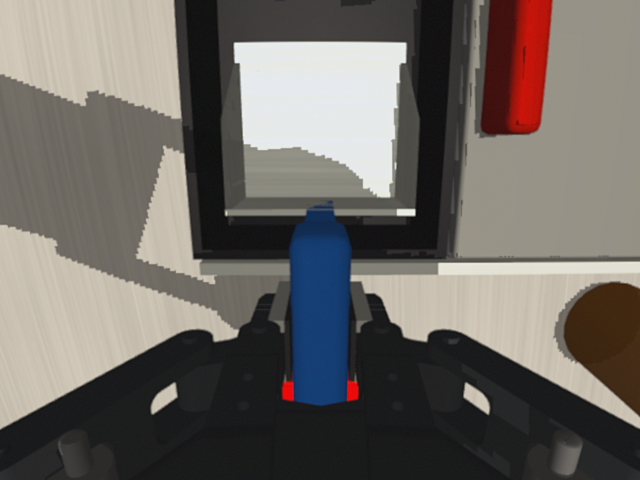

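```bash
python3 -m jog '[0.02,0,0.035,0,0,0,0.02,0,0.035,0,0,0,0.02,0,0.035,0,0,0]'
python3 -m jog '[0,0,0.01,0,0,0,0,0,0.01,0,0,0,0,0,0.01,0,0,0]'
```

```text
time: 8.5
tool_pos: [0.5302, -0.1623, 0.0934]
tool_rot: [-0.0, 0.734, 0.679, 0.003]
contact_force: [-0.4, 0.1, -2.7]
gripper_width: 0.225
grasp_force: 59.5
time: 8.88
tool_pos: [0.5303, -0.1623, 0.0925]
tool_rot: [-0.0, 0.734, 0.679, 0.003]
contact_force: [0.8, 0.1, -2.3]
gripper_width: 0.217
grasp_force: 59.5
```

```bash
python3 -m jog '[0.1,0,0.005,0,0,0,0.22,0,0.005,0,0,0,0.34,0,0.005,0,0,0,0.46,0,0.005,0,0,0,0.58,0,0.005,0,0,0,0.7,0,0.005,0,0,0,0.82,0,0.005,0,0,0,0.94,0,0.005,0,0,0]'
python3 -m jog '[0.1,0,0,0,0,0,0.2,0,0,0,0,0,0.2,0,0,0,0,0]'
python3 - <<'E'
from h import *
s=manip.state(); print(((np.array(s["tool_pos"])-BIN)@R.from_euler('z',BYAW,degrees=True).as_matrix()*1000+[73.5,0,-87.2]).round(1))
f=grab("wrist","wrist4.png")
E
```

```text
time: 9.88
tool_pos: [0.5375, -0.0681, 0.0923]
tool_rot: [0.0, 0.734, 0.68, 0.002]
contact_force: [0.9, -1.6, -3.5]
gripper_width: 0.227
grasp_force: 59.3
time: 10.25
tool_pos: [0.539, -0.0479, 0.0923]
tool_rot: [-0.0, 0.733, 0.68, 0.003]
contact_force: [-1.3, 0.2, -3.0]
gripper_width: 0.227
grasp_force: 59.4
[47.8  0.7  5.1]
```

View pics/wrist4.png

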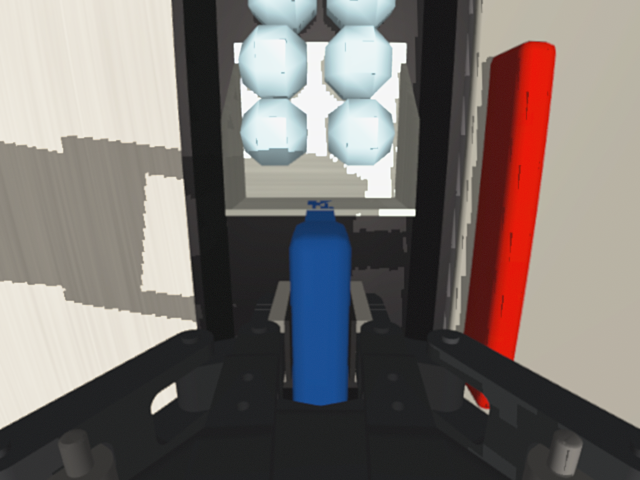

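The picture shows ice at (274,131), (360,131), (273,62) and (359,62), with the last two still at the nose edge (row 45). I'll advance 14 mm more, then tilt the nose up while backing off.

```bash
python3 - <<'E'
from h import *
s=manip.state(); b=(np.array(s["tool_pos"]),rot(s["tool_rot"]))
o=(b[0]-BIN)@R.from_euler('z',BYAW,degrees=True).as_matrix()+[.0735,0,-.0872]
x0=o[0]-.045+.014
b=tool(binw(x0,0,.0055),(-.045,0,0),BYAW,0)
for ret,pit in ((.006,-3),(.014,-7),(.022,-13),(.028,-19),(.032,-25),(.034,-30)):
    p,r=tool(binw(x0-ret,0,.0055),(-.045,0,0),BYAW,pit); print(rel(p,r,b).tolist())
E
python3 -m jog '[0.07,0,0,0,0,0,0.14,0,0,0,0,0,0.14,0,0,0,0,0]'
```

```text
[-0.105, 0.0, 0.016, 0.0, 0.017, 0.0]
[-0.244, 0.0, 0.041, 0.0, 0.039, 0.0]
[-0.409, 0.0, 0.086, 0.0, 0.072, 0.0]
[-0.548, -0.0, 0.14, 0.0, 0.106, -0.0]
[-0.662, 0.0, 0.202, -0.0, 0.139, 0.0]
[-0.738, 0.0, 0.259, 0.0, 0.167, 0.0]
time: 10.68
tool_pos: [0.54, -0.0346, 0.0924]
tool_rot: [-0.0, 0.734, 0.68, 0.002]
contact_force: [0.1, -1.3, -3.4]
gripper_width: 0.225
grasp_force: 59.2
```

```bash
python3 -m jog '[-0.1,0,0.01,0,0.017,0,-0.24,0,0.025,0,0.039,0,-0.41,0,0.065,0,0.072,0,-0.55,0,0.12,0,0.106,0,-0.66,0,0.18,0,0.139,0,-0.74,0,0.23,0,0.167,0,-0.74,0,0.23,0,0.167,0]'
python3 - <<'E'
from h import *
f=grab("wrist","wrist5.png")
E
```

```text
time: 11.55
tool_pos: [0.5343, -0.1098, 0.0682]
tool_rot: [-0.176, 0.709, 0.655, 0.193]
contact_force: [0.7, 0.3, -3.5]
gripper_width: 0.221
grasp_force: 59.5
```

View pics/wrist5.png

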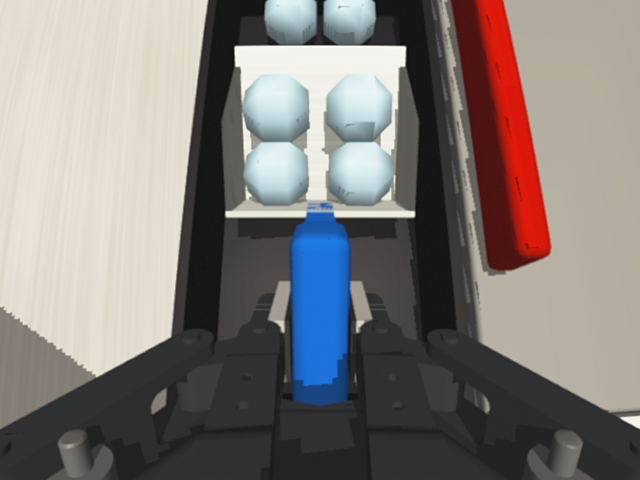

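Run:
```python
from h import *
s=manip.state(); b=(np.array(s["tool_pos"]),rot(s["tool_rot"]))
print("lift"); b=plan([(b[0]+[0,0,.075],b[1]),(b[0]+[0,0,.14],b[1])],base=b)
d=np.array([np.cos(np.radians(65)),np.sin(np.radians(65)),0])
N=BOWL-.03*d
print("carry"); b=plan([tool(N+[0,0,.135],NOSE,65,-30)],base=b,step=.09)
print("pour")
for z,a in ((.125,-28),(.115,-19),(.100,-10),(.088,-1),(.080,8),(.075,17),(.07,26),(.068,35)): print(rel(*tool(N+[0,0,z],NOSE,65,a),b).tolist())
print("pour2"); b=tool(N+[0,0,.068],NOSE,65,35)
for z,a in ((.068,44),(.068,53),(.068,62),(.068,68)): print(rel(*tool(N+[0,0,z],NOSE,65,a),b).tolist())
```

```text
lift
[0.378, 0.002, -0.648, 0.0, 0.0, 0.0] rows>=1.2 -> [ 0.535 -0.109  0.144]
[0.327, 0.002, -0.562, 0.0, 0.0, 0.0] rows>=1.0 -> [ 0.535 -0.109  0.209]
carry
[0.48, -0.609, 0.5, -0.019, -0.001, 0.033] rows>=1.5 -> [ 0.479 -0.038  0.19 ]
[0.414, -0.684, 0.461, -0.019, -0.001, 0.033] rows>=1.5 -> [0.424 0.033 0.17 ]
[0.34, -0.749, 0.418, -0.019, -0.001, 0.033] rows>=1.5 -> [0.368 0.105 0.151]
pour
[-0.019, -0.0, 0.046, -0.0, -0.011, -0.0]
[0.088, 0.0, -0.037, -0.0, -0.061, -0.0]
[0.195, 0.0, -0.05, 0.0, -0.111, -0.0]
[0.336, -0.0, -0.058, -0.0, -0.161, -0.0]
[0.513, -0.0, -0.068, -0.0, -0.211, -0.0]
[0.715, 0.0, -0.07, -0.0, -0.261, -0.0]
[0.92, 0.0, -0.035, -0.0, -0.311, -0.0]
[1.139, -0.0, 0.01, -0.0, -0.361, -0.0]
pour2
[0.151, 0.0, -0.175, 0.0, -0.05, -0.0]
[0.327, 0.0, -0.324, 0.0, -0.1, 0.0]
[0.525, 0.0, -0.443, 0.0, -0.15, -0.0]
[0.666, 0.0, -0.505, 0.0, -0.183, -0.0]
```

```bash
python3 -m jog '[0.06,0,-0.1,0,0,0,0.2,0,-0.34,0,0,0,0.38,0,-0.65,0,0,0]' >/dev/null
python3 -m jog '[0.17,0,-0.28,0,0,0,0.28,0,-0.48,0,0,0,0.33,0,-0.56,0,0,0]'
python3 -m jog '[0.07,-0.09,0.07,-0.003,0,0.005,0.24,-0.3,0.25,-0.01,0,0.016,0.48,-0.61,0.5,-0.019,0,0.033]' >/dev/null
python3 -m jog '[0.14,-0.23,0.15,-0.006,0,0.011,0.28,-0.46,0.31,-0.013,0,0.022,0.41,-0.68,0.46,-0.019,0,0.033]' >/dev/null
python3 -m jog '[0.13,-0.3,0.17,-0.008,0,0.013,0.25,-0.53,0.3,-0.014,0,0.024,0.32,-0.7,0.39,-0.018,0,0.031,0.34,-0.75,0.42,-0.019,0,0.033,0.34,-0.75,0.42,-0.019,0,0.033]'
python3 - <<'E'
from h import *
s=manip.state(); Rs=rot(s["tool_rot"])*FLIP; n=np.array(s["tool_pos"])+Rs.apply(np.array(NOSE)-[-.0735,0,.0872])
print("nose",n, Rs.as_euler('ZYX',degrees=True))
f=grab("wrist","wrist6.png")
E
```

```text
time: 12.35
tool_pos: [0.5347, -0.108, 0.2118]
tool_rot: [-0.175, 0.708, 0.657, 0.193]
contact_force: [0.6, 0.0, -3.5]
gripper_width: 0.222
grasp_force: 59.5
time: 13.72
tool_pos: [0.3669, 0.1054, 0.1508]
tool_rot: [-0.141, 0.814, 0.519, 0.22]
contact_force: [0.3, -0.4, -3.1]
gripper_width: 0.224
grasp_force: 59.5
nose [0.42857111 0.23810109 0.13529258] [ 6.50584892e+01 -3.03130976e+01  3.85283089e-02]
```

View pics/wrist6.png

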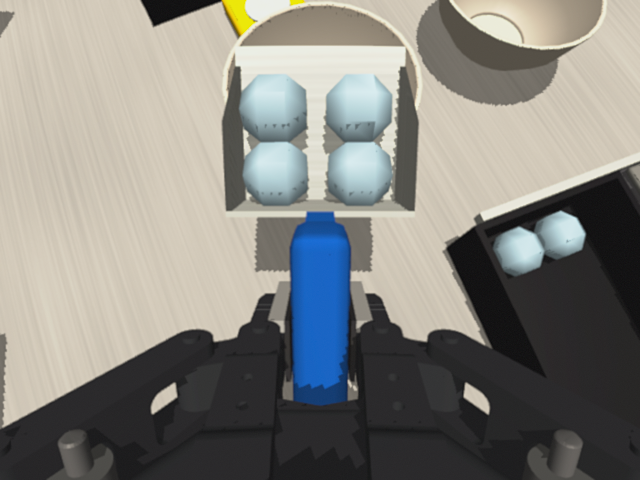

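Four pieces sit in the scoop at (275,105), (358,105), (276,172) and (359,172). The bowl rim is centred under the nose at about col 322. Pouring now.

```bash
python3 -m jog '[0.02,0,0.01,0,-0.03,0,0.09,0,-0.03,0,-0.061,0,0.2,0,-0.05,0,-0.111,0,0.34,0,-0.058,0,-0.161,0,0.51,0,-0.068,0,-0.211,0,0.61,0,-0.07,0,-0.236,0,0.715,0,-0.07,0,-0.261,0,0.82,0,-0.055,0,-0.286,0]'
python3 - <<'E'
from h import *
N=BOWL-.03*np.array([np.cos(np.radians(65)),np.sin(np.radians(65)),0])
for z,a in ((.068,26),(.066,35),(.066,44),(.066,53),(.068,62),(.068,68)): print(rel(*tool(N+[0,0,z],NOSE,65,a)).tolist())
E
```

```text
time: 14.78
tool_pos: [0.3974, 0.1677, 0.1979]
tool_rot: [0.099, 0.829, 0.528, -0.155]
contact_force: [0.5, -0.1, -3.5]
gripper_width: 0.224
grasp_force: 59.5
[0.076, 0.001, -0.034, -0.0, -0.027, 0.0]
[0.248, 0.001, -0.177, -0.0, -0.077, 0.0]
[0.437, 0.001, -0.31, -0.0, -0.127, 0.0]
[0.644, 0.001, -0.413, -0.0, -0.177, 0.0]
[0.857, 0.001, -0.5, -0.0, -0.227, 0.0]
[1.008, 0.001, -0.527, -0.0, -0.26, 0.0]
```

```bash
python3 -m jog '[0.08,0,-0.035,0,-0.027,0,0.16,0,-0.105,0,-0.052,0,0.25,0,-0.177,0,-0.077,0,0.34,0,-0.24,0,-0.102,0,0.44,0,-0.31,0,-0.127,0,0.64,0,-0.41,0,-0.177,0,0.86,0,-0.5,0,-0.227,0,0.86,0,-0.5,0,-0.227,0]'
python3 - <<'E'
from h import *
f=grab("wrist"); a=cv2.resize(f["img"],(400,300)); f=grab("scene"); b=f["img"][180:400,340:580]; b=cv2.resize(b,(327,300))
cv2.imwrite("pics/p7.png",np.hstack([a,b]))
E
```

```text
time: 15.78
tool_pos: [0.4383, 0.257, 0.2076]
tool_rot: [0.276, 0.721, 0.462, -0.437]
contact_force: [-1.1, -1.1, -2.8]
gripper_width: 0.22
grasp_force: 59.7
```

View pics/p7.png

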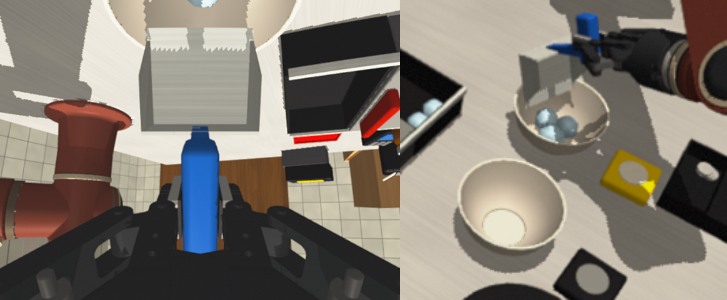

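Run:
```python
from h import *
s=manip.state(); b=(np.array(s["tool_pos"]),rot(s["tool_rot"]))
T=lambda x,y,z,yaw,p:(np.array([x,y,z]),R.from_euler('ZY',[yaw,p],degrees=True)*FLIP)
b=plan([(b[0]+[0,0,.09],b[1]),T(.455,.17,.31,68,30),T(.5,0,.26,75,0)],base=b,step=.095); print()
plan([T(.552,-.427,.17,87.2,0)],base=b,step=.098)
```

```text
[-0.794, -0.001, -0.423, 0.0, 0.0, 0.0] rows>=1.4 -> [0.438 0.256 0.302]
[-0.401, 0.514, 0.59, -0.012, 0.177, -0.012] rows>=3.0 -> [0.455 0.17  0.31 ]
[-0.485, 0.527, 0.568, -0.005, 0.083, -0.019] rows>=1.5 -> [0.478 0.085 0.285]
[-0.646, 0.485, 0.428, -0.005, 0.083, -0.019] rows>=1.5 -> [0.5  0.   0.26]

[-0.798, 0.321, 0.18, -0.0, 0.0, -0.014] rows>=1.4 -> [ 0.51  -0.085  0.242]
[-0.811, 0.287, 0.18, -0.0, 0.0, -0.014] rows>=1.4 -> [ 0.521 -0.171  0.224]
[-0.822, 0.252, 0.18, -0.0, 0.0, -0.014] rows>=1.4 -> [ 0.531 -0.256  0.206]
[-0.832, 0.217, 0.18, -0.0, 0.0, -0.014] rows>=1.4 -> [ 0.542 -0.342  0.188]
[-0.841, 0.182, 0.18, -0.0, 0.0, -0.014] rows>=1.4 -> [ 0.552 -0.427  0.17 ]
```

```bash
python3 -m jog '[-0.3,0,-0.16,0,0,0,-0.79,0,-0.42,0,0,0,-0.79,0,-0.42,0,0,0]' >/dev/null
python3 -m jog '[-0.4,0.51,0.59,-0.012,0.177,-0.012,-0.4,0.51,0.59,-0.012,0.177,-0.012,-0.4,0.51,0.59,-0.012,0.177,-0.012]' >/dev/null
python3 -m jog '[-0.48,0.53,0.57,-0.005,0.083,-0.019,-0.48,0.53,0.57,-0.005,0.083,-0.019]' >/dev/null
python3 -m jog '[-0.65,0.48,0.43,-0.005,0.083,-0.019,-0.65,0.48,0.43,-0.005,0.083,-0.019]' 
python3 -m jog '[-0.8,0.32,0.18,0,0,-0.014,-0.8,0.32,0.18,0,0,-0.014]' >/dev/null
python3 -m jog '[-0.81,0.29,0.18,0,0,-0.014,-0.81,0.29,0.18,0,0,-0.014]' >/dev/null
python3 -m jog '[-0.82,0.25,0.18,0,0,-0.014,-0.82,0.25,0.18,0,0,-0.014]' >/dev/null
python3 -m jog '[-0.83,0.22,0.18,0,0,-0.014,-0.83,0.22,0.18,0,0,-0.014]' >/dev/null
python3 -m jog '[-0.84,0.18,0.18,0,0,-0.014,-0.84,0.18,0.18,0,0,-0.014,-0.84,0.18,0.18,0,0,-0.014,-0.84,0.18,0.18,0,0,-0.014]'
python3 - <<'E'
from h import *
np.set_printoptions(precision=1,suppress=True,linewidth=150)
f=grab("wrist","wrist8.png"); L=load("wrist"); W=cloud(L)*1000
s=manip.state(); print(np.array(s["tool_pos"])*1000, (rot(s["tool_rot"])*FLIP).as_euler('ZYX',degrees=True))
for v in(70,130,190): print(v,W[v,250:400:48].tolist())
hsv=cv2.cvtColor(L["img"],cv2.COLOR_BGR2HSV); H,S,V=[hsv[...,i].astype(int) for i in range(3)]
m=((H<8)|(H>172))&(S>150)&(W[...,2]<30); r=cv2.minAreaRect(W[m][:,:2].astype(np.float32)); print(r)
b=(np.array(s["tool_pos"]),rot(s["tool_rot"]))
print(rel([.552,-.4265,.095],R.from_euler('Z',87.2,degrees=True)*FLIP,b).tolist())
E
```

```text
time: 17.12
tool_pos: [0.4977, -0.0034, 0.2609]
tool_rot: [0.001, 0.794, 0.607, 0.0]
contact_force: [-0.3, 1.5, -1.6]
gripper_width: 0.224
grasp_force: 59.6
time: 18.62
tool_pos: [0.5521, -0.4259, 0.1725]
tool_rot: [0.001, 0.722, 0.692, -0.001]
contact_force: [0.0, 0.8, -2.0]
gripper_width: 0.224
grasp_force: 59.6
[ 552.3 -425.6  172.7] [87.7  0.2  0.1]
70 [[517.7534425699733, -321.9427363459591, 87.88583416458951], [544.7162368520818, -323.06677464444454, 86.63301543048016], [571.8813633121276, -324.0111323609547, 85.53878590428634], [599.2261903056274, -324.8974632020668, 85.36305048363808]]
130 [[515.0835773711026, -354.81279604359696, 87.61989272928506], [542.954512834956, -356.0850735196181, 86.6542262297969], [570.8879742422462, -357.24248693742646, 86.9636346014715], [598.692338317346, -358.2673290448855, 88.03349591206901]]
190 [[511.9226825108768, -389.9247783515592, 86.53083439982048], [541.1019848707383, -391.02732273861, 87.72925689412148], [569.9687626923145, -392.25327040144737, 87.41975513996691], [598.9658876126405, -393.3884756257335, 87.3227973082831]]
((542.866943359375, -368.7000732421875), (209.3935546875, 139.50132751464844), 86.58101654052734)
[-0.007, -0.002, 0.777, -0.0, 0.001, 0.003]
```

```bash
python3 -m jog '[-0.007,0,0.4,0,0,0.002,-0.007,0,0.65,0,0,0.002,-0.007,0,0.77,0,0,0.002,-0.007,0,0.77,0,0,0.002]'
python3 -m jog '[0,0,0.02,0,0,0,0,0,0.03,0,0,0,0,0,0.03,0,0,0]'
```

```text
time: 19.18
tool_pos: [0.552, -0.4266, 0.0948]
tool_rot: [-0.0, 0.723, 0.69, -0.002]
contact_force: [0.1, -0.4, -2.3]
gripper_width: 0.225
grasp_force: 59.5
time: 19.55
tool_pos: [0.5524, -0.4279, 0.0929]
tool_rot: [0.001, 0.724, 0.69, -0.002]
contact_force: [-0.0, -0.8, -1.4]
gripper_width: 0.225
grasp_force: 59.5
```

```bash
python3 -m jog '[0,0,0.012,0,0,0,0,0,0.012,0,0,0,0,0,0.012,0,0,0]'
python3 -m jog '[0,0,0,0,0,0,0,0,0,0,0,0,0,0,0,0,0,0,0,0,0,0,0,0]' 45
python3 -m jog '[0,0,-0.1,0,0,0,0,0,-0.4,0,0,0,0,0,-0.95,0,0,0,0,0,-0.95,0,0,0]' >/dev/null
python3 - <<'E'
from h import *
np.set_printoptions(precision=1,suppress=True,linewidth=150)
f=grab("wrist"); L=load("wrist"); W=cloud(L)*1000; cv2.imwrite("pics/w9.png",f["img"])
s=manip.state(); print(np.array(s["tool_pos"])*1000)
hsv=cv2.cvtColor(L["img"],cv2.COLOR_BGR2HSV); H,S,V=[hsv[...,i].astype(int) for i in range(3)]
m=(abs(H-112)<14)&(S>110)&(W[...,2]>112)&(W[...,2]<130); r=cv2.minAreaRect(W[m][:,:2].astype(np.float32)); print(r,np.percentile(W[m][:,2],[5,50,95]))
g=(S<60)&(V>150)&(W[...,2]>2)&(W[...,2]<12)&(abs(W[...,0]-552)<40)&(abs(W[...,1]+350)<38)
A=np.c_[W[g][:,:2]-W[g][:,:2].mean(0),np.ones(g.sum())]; print("floor plane",g.sum(),np.linalg.lstsq(A,W[g][:,2],rcond=None)[0]*[57,57,1])
# approach for the cover: closed fingers behind the ridge
b=(np.array(s["tool_pos"]),rot(s["tool_rot"]))
f=grab("scene"); cv2.imwrite("pics/s9.png",cv2.resize(f["img"],(533,400)))
E
```

```text
time: 19.92
tool_pos: [0.5524, -0.4281, 0.0916]
tool_rot: [0.001, 0.724, 0.69, -0.002]
contact_force: [0.5, -1.5, 1.4]
gripper_width: 0.227
grasp_force: 60.0
time: 20.42
tool_pos: [0.5521, -0.4276, 0.0908]
tool_rot: [0.0, 0.724, 0.69, -0.002]
contact_force: [-0.0, 0.2, 0.7]
gripper_width: 0.531
grasp_force: 0.0
[ 553.9 -428.7  190.8]
((552.9696655273438, -429.05389404296875), (73.08965301513672, 18.309545516967773), 87.6882553100586) [118.5 120.8 122.1]
floor plane 8838 [-0.1 -0.4  5.7]
```

```bash
python3 -c "
import cv2,numpy as np
a=cv2.resize(cv2.imread('pics/w9.png'),(400,300));b=cv2.resize(cv2.imread('pics/s9.png'),(400,300));cv2.imwrite('pics/p9.png',np.hstack([a,b]))"
```

```text
(no output)
```

View pics/p9.png

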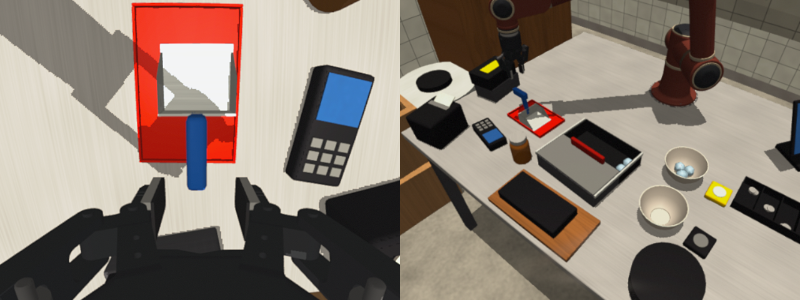

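Run:
```python
from h import *
b=plan([(np.array([.616,-.0275,.165]),R.from_euler('Z',BYAW,degrees=True)*FLIP)],step=.098)
```

```text
[0.806, 0.088, 0.041, 0.0, 0.0, 0.002] rows>=1.3 -> [ 0.565 -0.348  0.183]
[0.806, 0.084, 0.042, 0.0, 0.0, 0.002] rows>=1.3 -> [ 0.578 -0.268  0.179]
[0.807, 0.079, 0.043, 0.0, 0.0, 0.002] rows>=1.3 -> [ 0.591 -0.188  0.174]
[0.807, 0.075, 0.044, 0.0, 0.0, 0.002] rows>=1.3 -> [ 0.603 -0.108  0.17 ]
[0.807, 0.07, 0.045, 0.0, 0.0, 0.002] rows>=1.3 -> [ 0.616 -0.027  0.165]
```

```bash
python3 -m jog '[0.81,0.09,0.04,0,0,0.002,0.81,0.09,0.04,0,0,0.002]' >/dev/null
python3 -m jog '[0.81,0.08,0.04,0,0,0.002,0.81,0.08,0.04,0,0,0.002]' >/dev/null
python3 -m jog '[0.81,0.08,0.04,0,0,0.002,0.81,0.08,0.04,0,0,0.002]' >/dev/null
python3 -m jog '[0.81,0.07,0.04,0,0,0.002,0.81,0.07,0.04,0,0,0.002]' >/dev/null
python3 -m jog '[0.81,0.07,0.04,0,0,0.002,0.81,0.07,0.04,0,0,0.002,0.81,0.07,0.04,0,0,0.002]'
python3 - <<'E'
from h import *
f=grab("wrist"); L=load("wrist"); W=cloud(L)*1000
s=manip.state(); print(np.array(s["tool_pos"])*1000)
B=(W/1000-BIN)@R.from_euler('z',BYAW,degrees=True).as_matrix()*1000
hsv=cv2.cvtColor(L["img"],cv2.COLOR_BGR2HSV); H,S,V=[hsv[...,i].astype(int) for i in range(3)]
m=((H<8)|(H>172))&(S>150)&(W[...,2]>92)&(W[...,2]<106); P=B[m]
print(len(P),np.percentile(P,[2,50,98],axis=0).round(1)); print(cv2.minAreaRect(P[:,:2].astype(np.float32)))
print(((np.array(s["tool_pos"])-BIN)@R.from_euler('z',BYAW,degrees=True).as_matrix()*1000).round(1))
E
```

```text
time: 22.4
tool_pos: [0.6155, -0.0255, 0.1641]
tool_rot: [0.001, 0.734, 0.679, -0.002]
contact_force: [0.4, -0.1, 0.0]
gripper_width: 0.53
grasp_force: 0.0
[615.51191539 -26.43033989 164.24392525]
5276 [[-69.5 -82.4  96.1]
 [  9.  -76.4  98.4]
 [ 70.2 -70.2  99.9]]
((-0.8069000244140625, -76.2505111694336), (12.95827865600586, 147.30026245117188), 89.91744232177734)
[  1.4 -74.  164.2]
```

```bash
python3 -m jog '[0,0.02,0.4,0,0,0,0,0.02,0.75,0,0,0,0,0.02,0.86,0,0,0,0,0.02,0.86,0,0,0]'
python3 -m jog '[0,0,0,0,0,0,0,0,0,0,0,0,0,0,0,0,0,0,0,0,0,0,0,0,0,0,0,0,0,0]' 0
python3 -m jog '[0,-0.1,0,0,0,0,0,-0.25,0,0,0,0,0,-0.4,0,0,0,0,0,-0.55,0,0,0,0,0,-0.7,0,0,0,0,0,-0.85,0,0,0,0,0,-0.95,0,0,0,0,0,-0.95,0,0,0,0]'
python3 - <<'E'
from h import *
s=manip.state()
print(((np.array(s["tool_pos"])-BIN)@R.from_euler('z',BYAW,degrees=True).as_matrix()*1000).round(1))
E
```

```text
time: 22.95
tool_pos: [0.617, -0.027, 0.0781]
tool_rot: [0.0, 0.735, 0.678, -0.002]
contact_force: [0.6, -0.3, 0.3]
gripper_width: 0.524
grasp_force: 0.0
time: 23.58
tool_pos: [0.6186, -0.0263, 0.0807]
tool_rot: [0.002, 0.734, 0.679, -0.001]
contact_force: [-1.4, -0.6, 6.0]
gripper_width: 0.151
grasp_force: 61.1
time: 24.58
tool_pos: [0.5229, -0.0189, 0.0807]
tool_rot: [0.002, 0.734, 0.679, -0.001]
contact_force: [-2.2, -1.4, 8.1]
gripper_width: 0.144
grasp_force: 61.5
[ 2.  18.9 80.7]
```

```bash
python3 -m jog '[0,-0.12,0,0,0,0,0,-0.22,0,0,0,0,0,-0.29,0,0,0,0,0,-0.33,0,0,0,0,0,-0.345,0,0,0,0,0,-0.345,0,0,0,0,0,-0.345,0,0,0,0]'
python3 - <<'E'
from h import *
s=manip.state()
print(((np.array(s["tool_pos"])-BIN)@R.from_euler('z',BYAW,degrees=True).as_matrix()*1000).round(1))
E
```

```text
time: 25.45
tool_pos: [0.4893, -0.0163, 0.0807]
tool_rot: [0.003, 0.734, 0.679, -0.001]
contact_force: [-0.4, -3.0, 8.9]
gripper_width: 0.15
grasp_force: 61.6
[ 2.  52.6 80.7]
```

```bash
python3 -m jog '[0,-0.02,0,0,0,0,0,-0.02,0,0,0,0,0,-0.02,0,0,0,0]'
python3 -m jog '[0,-0.02,0,0,0,0,0,-0.02,0,0,0,0,0,-0.02,0,0,0,0]'
```

```text
time: 25.82
tool_pos: [0.4892, -0.0163, 0.0807]
tool_rot: [0.005, 0.734, 0.679, 0.001]
contact_force: [8.0, -3.6, 1.8]
gripper_width: 0.151
grasp_force: 60.7
time: 26.2
tool_pos: [0.4892, -0.0163, 0.0807]
tool_rot: [0.007, 0.734, 0.679, 0.003]
contact_force: [17.4, -4.0, -4.9]
gripper_width: 0.143
grasp_force: 60.0
```

```bash
python3 -m jog '[0,0.025,0,0,0,0,0,0.025,0,0,0,0]'
python3 -m jog '[0,0,0,0,0,0,0,0,0,0,0,0,0,0,0,0,0,0,0,0,0,0,0,0]' 45
python3 -m jog '[0,0,-0.2,0,0,0,0,0,-0.6,0,0,0,0,0,-0.95,0,0,0,0,0,-0.95,0,0,0]'
python3 - <<'E'
from h import *
L=grab("wrist"); L=load("wrist"); W=cloud(L)*1000
B=(W/1000-BIN)@R.from_euler('z',BYAW,degrees=True).as_matrix()*1000
hsv=cv2.cvtColor(L["img"],cv2.COLOR_BGR2HSV); H,S,V=[hsv[...,i].astype(int) for i in range(3)]
m=((H<8)|(H>172))&(S>150)&(W[...,2]>92)&(W[...,2]<106); P=B[m]; print(cv2.minAreaRect(P[:,:2].astype(np.float32)))
f=grab("top","top9.png"); cv2.imwrite("pics/top9c.png",cv2.resize(f["img"][150:350,130:560],None,fx=1.8,fy=1.8,interpolation=3))
L=load("top"); W=cloud(L); u,v=np.meshgrid(np.arange(640),np.arange(480))
for b in((180,252,258,332),(176,248,174,244)):
    m=(u>=b[0])&(u<=b[1])&(v>=b[2])&(v<=b[3])&(W[...,2]>.062); print(cv2.minEnclosingCircle((W[m][:,:2]*1000).astype(np.float32)))
E
```

```text
time: 26.45
tool_pos: [0.4892, -0.0163, 0.0807]
tool_rot: [0.004, 0.734, 0.679, 0.0]
contact_force: [7.3, -2.5, 3.9]
gripper_width: 0.147
grasp_force: 61.2
time: 26.95
tool_pos: [0.4862, -0.0154, 0.0782]
tool_rot: [0.0, 0.734, 0.679, -0.002]
contact_force: [-0.7, 0.2, -0.1]
gripper_width: 0.526
grasp_force: 0.0
time: 27.45
tool_pos: [0.489, -0.0156, 0.1773]
tool_rot: [0.003, 0.734, 0.679, 0.0]
contact_force: [0.9, 0.4, 0.2]
gripper_width: 0.528
grasp_force: 0.0
((-0.5633621215820312, 51.89716720581055), (12.868207931518555, 147.17567443847656), 89.89341735839844)
((442.4934997558594, 264.27886962890625), 75.06489562988281)
((645.0233764648438, 286.4000244140625), 75.75949096679688)
```

View pics/top9c.png

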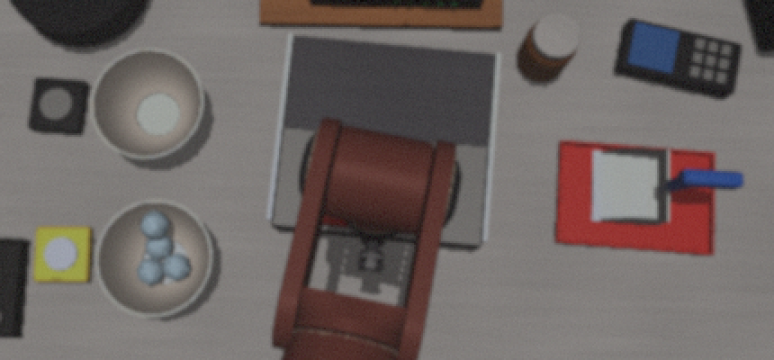

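The final view shows four ice pieces in the near bowl (155,248), the scoop empty in its tray (630,185) and the cover shut, with its ridge measured at y = 51.9 mm against 52. The bowls haven't moved and the gripper is clear of everything.

```bash
python3 -c "
from plant import manip
print(manip.job_done())"
```

```text
the job is handed in; nothing more can be done
None
```

The job is handed in at about 27.5 s: four ice pieces are in the bowl beside the yellow pager with none spilled, the empty scoop lies flat in its red tray, the bin cover is fully shut, and the bowls haven't moved.

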